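# Lock the burr carrier into the coffee grinder

### The job

The burr carrier with the red grip has only been dropped into the black coffee grinder. Lock its bayonet: push it in against the spring, turn it a quarter turn clockwise until its grip bar points at the white dot on the front of the rim, and let it come up to seat. Leave the carrier with the green grip locked in the white grinder as it is.

Things in the scene. Friction and masses are not known exactly. Their poses are not given: they have to be found in the camera images.
- red_carrier_grip (a point): Grip point of the loose red-grip carrier (150 g). Red bar 52 long, 14 thick, 34 mm tall on a steel plug 62 mm across; point on the plug's axis, mid-bar, 10 mm below bar top, 24 above plug. x along bar and its two lugs, y across, z up. At start it stands on the spring, lugs in the entry slots (7 deg play), point 180 mm above worktop. It sinks 22 mm, spring 3 N at first, 10 N at the bottom.
- coffee_grinder: Black round grinder, 120 mm across, rim 130 mm high, fixed. Origin: centre of underside, on the bore axis; front (-x) has button, drawer, white rim dot. Slots 80 deg anticlockwise (from above) of its x axis. From 12 mm down the carrier turns clockwise only; 68 to 92 deg from mid-slot it is under its seat (then a stop) and, let go, rises to lock: bar along this x axis, grip point 174 mm high.
- green_carrier_grip (a point): The same point on the green grip bar of the other carrier, of the same shape, already locked in the white grinder: 174 mm above the worktop, bar along that grinder's x axis. To be left alone.
- spice_grinder: White grinder for spices, of the same shape and size as the black one, fixed; origin at the centre of its underside, front to -x. To be left alone.
Mind the look-alikes: they are no part of the job. What is shaped like the part that bears red_carrier_grip but pink is not meant.

How it is judged:
On the way, in this order (a step that is already met when the one before it is completed fails the run):
1. the red carrier is pushed in at least 10 mm, still in line with the entry slots (z of red_carrier_grip in the frame of coffee_grinder below 0.17 m and angle between the x axis of red_carrier_grip and the x axis of coffee_grinder, either way round above 0.95 rad), for 0.05 s.
2. it is turned to the seat (angle between the x axis of red_carrier_grip and the x axis of coffee_grinder, either way round below 0.28 rad), for 0.05 s.
At the end, for the whole second after the job is handed in: The red carrier is in the black grinder, upright, its grip bar within 16 degrees of the grinder's front-to-back line, and has risen into its seat (grip point 174 mm up, 2.5 mm either way); the green carrier is still locked in the white grinder (z of red_carrier_grip in the frame of coffee_grinder between 0.1715 and 0.1765 m and angle between the x axis of red_carrier_grip and the x axis of coffee_grinder, either way round below 0.28 rad and horizontal distance between red_carrier_grip and coffee_grinder below 0.01 m and angle between red_carrier_grip's own z axis and vertical below 0.12 rad and distance of green_carrier_grip from where it was at the start of the episode below 0.006 m and angle between the x axis of green_carrier_grip and the x axis of spice_grinder, either way round below 0.28 rad); the robot touches nothing.
It fails at once if the green carrier is unlocked, pushed in or lifted (distance of green_carrier_grip from where it was at the start of the episode above 0.008 m or angle between the x axis of green_carrier_grip and the x axis of spice_grinder, either way round above 0.4 rad).
It also fails if it takes over 32 s, if anything falls off the work surface, if the arm or the gripper's body presses on something with over 40 N, if the wrist force passes 120 N, or if a joint passes its speed limit or range.

### The arm

A 7-joint arm with a two-finger parallel gripper is mounted at the origin on a cart in front of the work surface, level with it; the furniture and walls round the work are solid. World frame = base frame: x ahead of the robot, y to its left, z up, the work surface at z = 0. Lengths are in m, angles in rad, forces in N, time in s.
With the tool pointing down it reaches from about 0.4 to 0.9 m from the base axis. Payload 5.5 kg.
Tool frame: the origin (TCP) lies on the centre line of the jaws, within the pads' length; the fingertips stand 17 mm ahead of it and the grasp point (between the pads) lies 2 mm behind it (ctrl.tip_reach is the distance from the TCP to the fingertips, in m); z points along the fingers, y is the line along which they close (so a half turn about z gives the same grasp; the last joint's range is limited). The gripper opens to 85 mm and grips with 20 to 120 N. Pads are 22 mm wide; open, the fingers measure 114 mm over their backs; the gripper's body (76 mm by 85 mm) begins 54 mm behind the grasp point. The pads swing forward as they close: fully open they stand 13 mm farther back than shut.
Start: joints at [1.443, 0.501, -0.427, 1.55, 0.221, 1.138, -0.21], TCP at [0.248, -0.601, 0.22] pointing down, gripper open.
Joint ranges: [-2.88, 2.88], [-0.31, 2.03], [-1.54, 1.56], [0.2, 2.42], [-1.41, 4.55], [0.19, 2.02], [-2.57, 2.57]. Speed limits (rad/s): [2.57, 2.57, 3.14, 3.14, 3.14, 3.14, 3.14].

### API

Orientations are given as a rotation vector (axis times angle).
In Python, from plant import ctrl gives the robot as it stands. Calls block until the motion is done:
- ctrl.reach(position, orientation): joint-space move of the TCP to a pose.
- ctrl.move_linear(position, ori=None, v=0.15, stop_force=None): straight line of the TCP; ori=None keeps the orientation; v is the mean speed in m/s. With stop_force (N) it stops when the force on the tool has changed by that much, and returns True; else False.
- ctrl.move_joints(angles): joint-space move.
- ctrl.move_gripper(opening, grip_force=None): finger opening in m; grip_force is the grip in N (None keeps the last); returns when the fingers have stopped.
- ctrl.hold(seconds).
- ctrl.inverse_kinematics(position, orientation): joint angles nearest the present ones, or None.
- ctrl.get_state(): the state.
- ctrl.camera(name): name is "scene" or "top" or "wrist"; returns a dict with "img" (420x560x3 uint8, red, green, blue), "depth" (420x560 float32, m along the optical axis (not along the pixel's ray), 0 where there is no reading), "fx", "fy", "cx", "cy" (pixels), "R" (3x3) and "t" (3): a world point X has camera coordinates R X + t. Camera axes: x right, y down, z forward; pixel columns grow to the right and rows downward; lengths in m; the calibration is good to about 2 mm. A picture is of the moment at which its call begins.
A pose or a line that the arm cannot do raises ctrl.MotionError and nothing moves.
- ctrl.finish_job(): hands the job in; it is judged then, once.
Trained networks look in the newest picture that a camera, given by its name, has taken for a name from the list of things; names that differ only in an ending like _2 or _b are one class to them, and where a whole thing is asked for, a point or a joint stands for the part that bears it (a point fixed in the world has none). Each returns a list of dicts, best first, with "score" (0 to 1); they miss things now and then, are a little off and sometimes report something else, mostly with a low value. They report only what shows in the picture. A call takes as long as a camera call. They do not tell look-alikes from the thing itself.
- ctrl.search_frame(camera, target): "box" ([centre column, centre row, width, height] in pixels, round what is visible of it).
- ctrl.regions_of(camera, target): "pixels" (420x560 bool, what is visible of it) and "box" ([centre column, centre row, width, height] in pixels, round what is visible of it).
The state is a dict: "time_s": time; "joints": joint angles; "dq": joint speeds; "joint_torque": joint torques, N m; "tool_pos": TCP position; "tcp_rot": TCP orientation; "contact_force": force on the tool from outside, world axes, zero at the start; "wrist_torque": the same for the moment, N m; "opening": finger opening in m; "finger_force": force on a finger pad.
Only numpy, scipy, OpenCV 4.12 (cv2) and the standard library are available. Lean on these libraries where they do the work, as an engineer would, in place of code of your own. Each camera call takes 0.05 s, during which the arm holds its last target. There are 200 camera calls.

## Working session

There is one attempt and no reset: what is moved stays moved. The work goes in short steps, each a Python script; the robot and the scene stay as the last script left them, time stands still between calls to the robot, and variables do not carry over. Pictures are saved under pics/ and viewed, at most 10 in all, crops included, and the job is handed in when it is done.

```bash
mkdir -p pics; ls; python3 - <<'E'
from plant import ctrl
import cv2,numpy as np
for n in ("scene","top"):
    c=ctrl.camera(n); cv2.imwrite(f"pics/{n}0.png",c["img"][:,:,::-1]); np.savez(f"{n}0.npz",**c)
    for t in ("red_carrier_grip","coffee_grinder"):
        for r in ctrl.regions_of(n,t): print(n,t,round(r["score"],2),np.round(r["box"]))
print(ctrl.get_state())
E
```

```text
pics
scene red_carrier_grip 0.82 [391. 231.  31.  45.]
top red_carrier_grip 0.97 [373. 258.  39.  36.]
top red_carrier_grip 0.79 [310. 208.  33.  36.]
top red_carrier_grip 0.56 [369. 160.  36.  35.]
top coffee_grinder 0.66 [308. 210.  65.  66.]
{'time_s': 0.3, 'joints': array([ 1.44317678,  0.50123823, -0.4269456 ,  1.55073782,  0.22081164,
        1.13832941, -0.21028808]), 'dq': array([ 0.00013768, -0.00375955, -0.0005751 , -0.00228628,  0.00077306,
       -0.00171229,  0.0011725 ]), 'joint_torque': array([ 4.69205494e-03, -5.68783951e+01, -5.80205664e+00, -2.80767202e+01,
        1.19013045e-02,  7.87994417e-03,  3.48446997e-05]), 'tool_pos': array([ 0.24753565, -0.60075706,  0.21985181]), 'tcp_rot': array([-3.08112700e+00, -6.09969294e-01,  1.37897342e-04]), 'contact_force': array([0.64572825, 0.18083726, 0.28977822]), 'wrist_torque': array([-0.04597931, -0.02763144,  0.00758617]), 'finger_force': 0.0, 'opening': 0.08520451528378589}
```

View pics/top0.png

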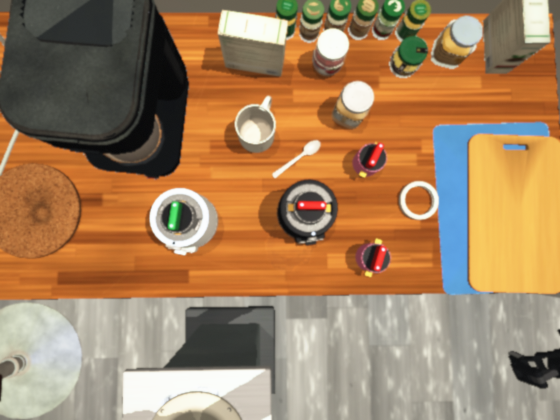

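View pics/scene0.png

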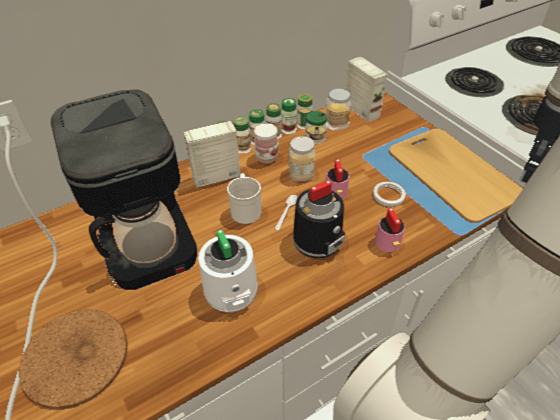

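The top view shows the black grinder at about (308,210) with its red bar at (311,206), and the front with its button at the bottom (about 308,240). The white grinder is at (182,220). The pink decoys, also with red grips, are at (371,158) and (375,258). Next I measure the bar pose and the rim dot.

```bash
cat > h.py <<'E'
import numpy as np,cv2
def world(c,m):
    v,u=np.nonzero(m&(c["depth"]>0)); z=c["depth"][v,u]
    P=np.stack([(u-c["cx"])/c["fx"]*z,(v-c["cy"])/c["fy"]*z,z],1)
    return (P-c["t"])@c["R"]
def redmask(c):
    h=cv2.cvtColor(c["img"],cv2.COLOR_RGB2HSV); return ((h[...,0]<8)|(h[...,0]>172))&(h[...,1]>170)&(h[...,2]>90)
E
python3 - <<'E'
from h import *
for n,(u,v) in dict(top=(308,210),scene=(320,215)).items():
    c=dict(np.load(n+"0.npz")); w=np.zeros((420,560),bool); w[v-40:v+40,u-40:u+40]=1
    P=world(c,w&redmask(c)); print(n,"z pct",np.percentile(P[:,2],[5,50,95]))
    T=P[(P[:,2]>.183)&(P[:,2]<.2)]
    r=cv2.minAreaRect((T[:,:2]*1000).astype(np.float32)); print(len(T),r,T.mean(0))
    A=world(c,w); g=A[(A[:,2]>.122)&(A[:,2]<.138)]
    print("rim",cv2.minEnclosingCircle((g[:,:2]*1000).astype(np.float32)),len(g))
    h=c["img"].astype(int); wm=w&(h.min(2)>170); 
    Q=world(c,wm); vv=np.argwhere(wm&(c["depth"]>0)); print(np.c_[vv[:,::-1],Q.round(3)][:25])
    print("cam",-c["R"].T@c["t"])
    if n=="top": cv2.imwrite("pics/crop0.png",cv2.resize(c["img"][170:250,268:348,::-1],None,fx=7,fy=7,interpolation=2))
E
```

```text
top z pct [0.15653628 0.18846863 0.19164858]
168 ((488.533203125, -234.11241149902344), (50.84663772583008, 13.272957801818848), 86.84955596923828) [ 0.48803649 -0.23353435  0.18880413]
rim ((488.3035583496094, -234.8473663330078), 56.62002944946289) 1633
[[ 2.77e+02  1.70e+02  5.85e-01 -1.77e-01  5.00e-03]
 [ 2.78e+02  1.70e+02  5.84e-01 -1.79e-01  7.00e-03]
 [ 2.79e+02  1.70e+02  5.85e-01 -1.82e-01  5.00e-03]
 [ 2.80e+02  1.70e+02  5.85e-01 -1.84e-01  6.00e-03]
 [ 2.81e+02  1.70e+02  5.85e-01 -1.86e-01  4.00e-03]
 [ 2.82e+02  1.70e+02  5.85e-01 -1.88e-01  5.00e-03]
 [ 2.83e+02  1.70e+02  5.84e-01 -1.90e-01  7.00e-03]
 [ 2.84e+02  1.70e+02  5.85e-01 -1.93e-01  2.00e-03]
 [ 2.76e+02  1.71e+02  5.83e-01 -1.75e-01  2.00e-03]
 [ 2.77e+02  1.71e+02  5.83e-01 -1.77e-01  3.00e-03]
 [ 2.78e+02  1.71e+02  5.83e-01 -1.79e-01  2.00e-03]
 [ 2.79e+02  1.71e+02  5.83e-01 -1.82e-01  2.00e-03]
 [ 2.80e+02  1.71e+02  5.83e-01 -1.84e-01  4.00e-03]
 [ 2.81e+02  1.71e+02  5.82e-01 -1.86e-01  7.00e-03]
 [ 2.82e+02  1.71e+02  5.82e-01 -1.88e-01  7.00e-03]
 [ 2.74e+02  1.72e+02  5.80e-01 -1.70e-01  5.00e-
[... 1441 characters left out ...]
 -2.75e-01  9.00e-03]
 [ 2.90e+02  1.96e+02  6.49e-01 -2.61e-01  1.00e-02]
 [ 2.91e+02  1.96e+02  6.48e-01 -2.63e-01  1.00e-02]
 [ 2.92e+02  1.96e+02  6.49e-01 -2.67e-01  8.00e-03]
 [ 2.93e+02  1.96e+02  6.50e-01 -2.71e-01  4.00e-03]
 [ 2.94e+02  1.96e+02  6.47e-01 -2.72e-01  6.00e-03]
 [ 2.95e+02  1.96e+02  6.45e-01 -2.74e-01  7.00e-03]
 [ 2.89e+02  1.97e+02  6.52e-01 -2.59e-01  5.00e-03]
 [ 2.90e+02  1.97e+02  6.49e-01 -2.60e-01  7.00e-03]
 [ 2.91e+02  1.97e+02  6.47e-01 -2.62e-01  8.00e-03]
 [ 2.92e+02  1.97e+02  6.47e-01 -2.65e-01  6.00e-03]
 [ 2.93e+02  1.97e+02  6.50e-01 -2.71e-01  1.00e-03]
 [ 2.94e+02  1.97e+02  6.46e-01 -2.72e-01  3.00e-03]]
cam [-0.08950108  0.2233854   0.88377642]
```

View pics/crop0.png

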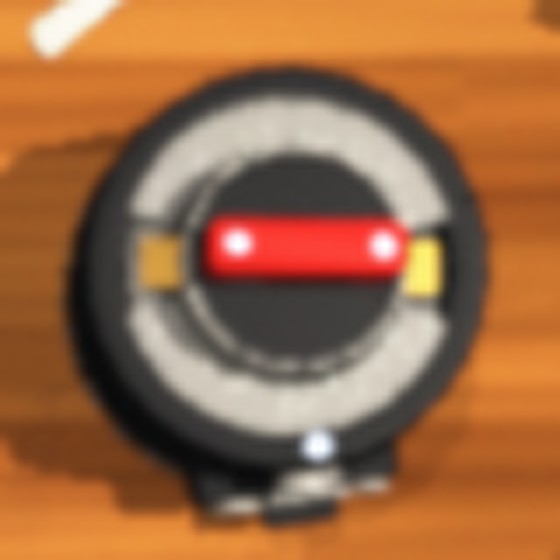

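```bash
cat >> h.py <<'E'
from scipy.spatial.transform import Rotation as Ro
def ori(a):  # tool down, jaws closing along world angle a (deg)
    a=np.radians(a); y=np.array([np.cos(a),np.sin(a),0]); z=np.array([0,0,-1.]); return Ro.from_matrix(np.c_[np.cross(y,z),y,z]).as_rotvec()
E
python3 - <<'E'
from h import *
from plant import ctrl
c=dict(np.load("top0.npz"))
for s in (1,):
    u,v=313.4,233.6; d=c["R"].T@np.array([(u-c["cx"])/c["fx"],(v-c["cy"])/c["fy"],1]); o=-c["R"].T@c["t"]
    p=o+d*(.130-o[2])/d[2]; q=p-[.4883,-.2355,.13]; print("dot",p,"yaw",np.degrees(np.arctan2(-q[1],-q[0])))
s=ctrl.get_state(); P=s["tool_pos"]
ctrl.move_linear(P+[0,0,.1],v=.2)
best=None
for a in (-2,178):
    j=ctrl.inverse_kinematics([.488,-.235,.33],ori(a)); k=ctrl.inverse_kinematics([.488,-.235,.18],ori(a)); k2=ctrl.inverse_kinematics([.488,-.235,.18],ori(a-80)) 
    for x in (j,k,k2): print(a,None if x is None else np.round(x,2))
E
```

```text
dot [ 0.43803404 -0.24344716  0.13      ] yaw 8.984224821977861
-2 [ 1.15  0.29 -0.92  1.67  0.24  1.3   0.15]
-2 [ 1.09  0.46 -0.88  1.85  0.41  1.02  0.01]
-2 [ 0.94  0.4  -0.67  1.86  0.29  0.99 -1.28]
178 [-0.51  0.32  1.14  1.72 -0.31  1.29 -2.48]
178 [-0.06  0.36  0.56  1.89 -0.23  0.96 -2.57]
178 [ 1.21  0.54 -1.06  1.85  0.54  1.07  1.65]
```

```bash
python3 - <<'E'
from h import *
from plant import ctrl
ctrl.reach([.488,-.235,.33],ori(-2))
c=ctrl.camera("wrist"); cv2.imwrite("pics/wrist0.png",c["img"][:,:,::-1]); np.savez("wrist0.npz",**c)
P=world(c,redmask(c)); T=P[(P[:,2]>.183)&(P[:,2]<.2)&(np.hypot(P[:,0]-.488,P[:,1]+.235)<.05)]
print(len(T)); print(cv2.minAreaRect((T[:,:2]*1000).astype(np.float32)),T.mean(0))
A=world(c,np.ones((420,560),bool)); g=A[(A[:,2]>.122)&(A[:,2]<.138)&(np.hypot(A[:,0]-.488,A[:,1]+.235)<.09)]
print("rim",cv2.minEnclosingCircle((g[:,:2]*1000).astype(np.float32)),len(g)); s=ctrl.get_state(); print(s["time_s"],s["tool_pos"],s["joints"])
E
```

```text
701
((489.6781921386719, -236.26010131835938), (50.3971061706543, 13.021147727966309), 88.179443359375) [ 0.48990277 -0.2349487   0.18857641]
rim ((489.93719482421875, -236.84652709960938), 56.54520034790039) 4818
2.6083 [ 0.48734303 -0.23706863  0.32968975] [ 1.15352527  0.29345205 -0.9171111   1.67211728  0.24108616  1.29599427
  0.15212524]
```

View pics/wrist0.png

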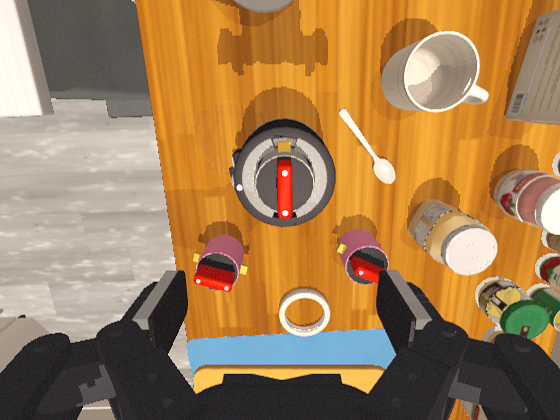

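The wrist view shows the red bar upright at about (285,187), the dot at (239,187), and both decoys well clear. I will grasp now.

```bash
python3 - <<'E'
from h import *
from plant import ctrl
O=ori(-2)
ctrl.move_linear([.489,-.2357,.215],O,v=.12)
print(ctrl.move_linear([.489,-.2357,.181],O,v=.06,stop_force=8))
ctrl.move_gripper(0.0,60)
s=ctrl.get_state(); print(s["opening"],s["finger_force"],s["contact_force"],s["tool_pos"],s["time_s"])
p=s["tool_pos"].copy()
print(ctrl.move_linear([.489,-.2357,.164],O,v=.03,stop_force=25))
ctrl.hold(.2)
s=ctrl.get_state(); print(s["opening"],s["contact_force"],s["tool_pos"],s["joints"],s["time_s"])
c=ctrl.camera("top"); m=redmask(c); m[:,:268]=0;m[:,348:]=0;m[:170]=0;m[250:]=0
P=world(c,m); print(len(P),np.percentile(P[:,2],[50,90]) if len(P) else 0)
cv2.imwrite("pics/push.png",cv2.resize(c["img"][160:260,258:358,::-1],None,fx=5,fy=5))
E
```

```text
False
3.927950351555261e-05 0.0 [-0.12288504 -0.32989611  0.23952838] [ 0.48898732 -0.23574404  0.18101144] 5.2
False
0.0002084262629009033 [-0.60134083 -0.27526449  7.82447458] [ 0.48952471 -0.2358566   0.16442089] [ 1.05623142  0.46921924 -0.83111306  1.86475366  0.41227222  0.98737869
  0.01131776] 6.1167
0 0
```

View pics/push.png

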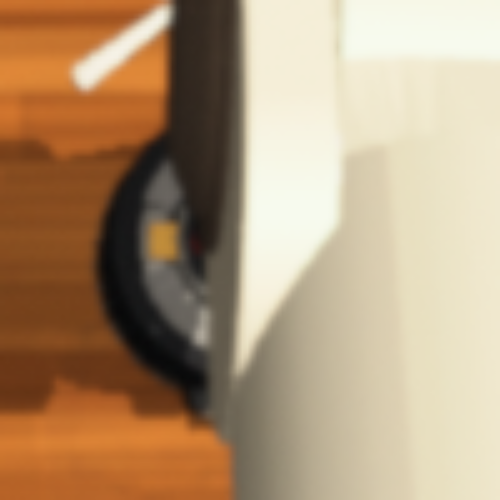

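Gripper reports fully closed, so it missed the bar. I will look with the wrist and scene cameras.

```bash
python3 - <<'E'
from h import *
from plant import ctrl
a=ctrl.camera("wrist")["img"]; b=ctrl.camera("scene")["img"]
cv2.imwrite("pics/both.png",np.hstack([cv2.resize(a[:, :],(450,338)),cv2.resize(b[130:280,230:430],(350,338))])[:,:,::-1][:,:800])
s=ctrl.get_state(); print(s, ctrl.tip_reach)
E
```

```text
{'time_s': 6.2667, 'joints': array([ 1.0562521 ,  0.46919877, -0.83118002,  1.8647626 ,  0.41230914,
        0.98736059,  0.01130829]), 'dq': array([-0.00132394,  0.00086209, -0.00117641,  0.00130996, -0.00012298,
        0.0009825 , -0.00147031]), 'joint_torque': array([-1.37275876e-01, -4.07850623e+01, -8.90094548e+00, -2.23831630e+01,
        8.30710656e-02, -4.29056073e-01,  2.89230366e-04]), 'tool_pos': array([ 0.48954125, -0.23584631,  0.16443667]), 'tcp_rot': array([2.25896116e+00, 2.18166444e+00, 2.32110848e-04]), 'contact_force': array([-0.37606451, -0.39801906,  6.6980649 ]), 'wrist_torque': array([ 0.06205126,  0.22645249, -0.00172877]), 'finger_force': 3.688404729764443, 'opening': 8.141019061329039e-05} 0.017
```

View pics/both.png

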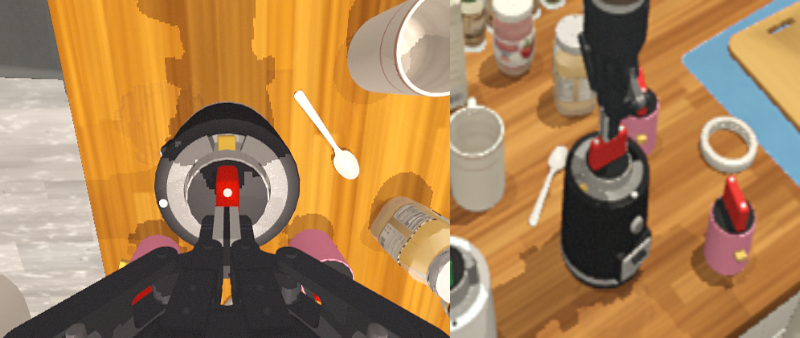

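```bash
python3 - <<'E'
from h import *
from plant import ctrl
for n in ("wrist","scene"):
    c=ctrl.camera(n); o=np.ones((420,560),bool)
    A=world(c,o); r=redmask(c)[c["depth"]>0]
    k=np.hypot(A[:,0]-.489,A[:,1]+.236)<.06
    R=A[r&k&(A[:,2]>.12)]; print(n,"red",len(R),np.percentile(R,[2,50,98],axis=0).round(4).tolist())
    for z in np.arange(.15,.25,.01):
        Q=A[k&~r&(A[:,2]>z)&(A[:,2]<z+.01)]
        if len(Q)>5: print(round(z,3),len(Q),np.percentile(Q[:,:2],[3,50,97],axis=0).round(3).tolist())
    # pixel of tcp
    X=c["R"]@np.array([.4895,-.2358,.1644])+c["t"]; print("tcp px",X[0]/X[2]*c["fx"]+c["cx"],X[1]/X[2]*c["fy"]+c["cy"],X[2])
    cv2.imwrite(f"pics/{n}2.png",c["img"][:,:,::-1])
    if n=="wrist": I=c["img"]; cv2.imwrite("pics/w2crop.png",cv2.resize(I[150:350,180:400],None,fx=3,fy=3)[:,:,::-1])
E
```

```text
wrist red 1294 [[0.4839, -0.2278, 0.1466], [0.4908, -0.2147, 0.1733], [0.4976, -0.211, 0.1763]]
0.17 175 [[0.484, -0.232], [0.491, -0.22], [0.498, -0.216]]
0.18 559 [[0.478, -0.23], [0.49, -0.226], [0.502, -0.225]]
0.19 742 [[0.477, -0.23], [0.49, -0.228], [0.503, -0.225]]
0.2 731 [[0.477, -0.23], [0.49, -0.226], [0.503, -0.225]]
0.21 1421 [[0.471, -0.245], [0.49, -0.227], [0.509, -0.223]]
0.22 4618 [[0.457, -0.245], [0.488, -0.225], [0.523, -0.223]]
0.23 7359 [[0.451, -0.246], [0.493, -0.227], [0.529, -0.223]]
0.24 9664 [[0.443, -0.243], [0.488, -0.226], [0.537, -0.219]]
tcp px 281.1362797847134 262.01759512667695 0.16916612624069
scene red 217 [[0.4587, -0.2584, 0.1423], [0.4834, -0.2306, 0.1613], [0.4961, -0.212, 0.247]]
0.17 35 [[0.482, -0.261], [0.489, -0.228], [0.496, -0.213]]
0.18 27 [[0.475, -0.241], [0.483, -0.231], [0.493, -0.226]]
0.19 40 [[0.474, -0.243], [0.479, -0.23], [0.493, -0.225]]
0.2 31 [[0.475, -0.238], [0.483, -0.228], [0.495, -0.225]]
0.21 19 [[0.476, -0.231], [0.485, -0.227], [0.497, -0.224]]
0.22 80 [[0.458, -0.245], [0.481, -0.226], [0.518, -0.223]]
0.23 66 [[0.45, -0.245], [0.474, -0.227], [0.527, -0.223]]
0.24 104 [[0.444, -0.244], [0.48, -0.225], [0.532, -0.219]]
tcp px 319.70579473539 193.63124486269194 1.027332422354517
```

View pics/w2crop.png

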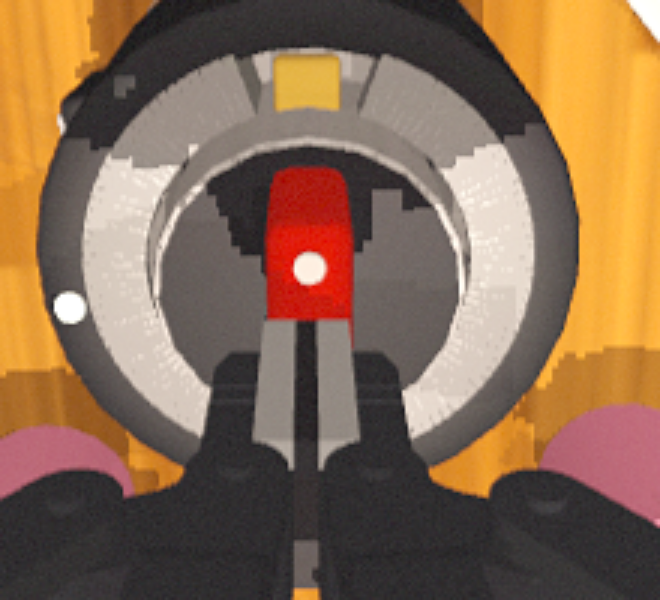

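The closed fingertips rest on the bar top: the bar top has sunk to 0.176, and the pad gap is visible at crop (305,320). So the real tips sit about 29 mm higher than stated. I'll lift, open, regrasp lower and check.

```bash
python3 - <<'E'
from h import *
from plant import ctrl
O=ori(-2); xy=[.4895,-.2358]
ctrl.move_linear(xy+[.205],O,v=.12)
ctrl.move_gripper(.085)
c=ctrl.camera("wrist"); m=redmask(c); P=world(c,m); T=P[(P[:,2]>.18)&(np.hypot(P[:,0]-.489,P[:,1]+.235)<.04)]
print("bar top",len(T),np.median(T,0))
print(ctrl.move_linear(xy+[.155],O,v=.06,stop_force=6))
print(ctrl.get_state()["tool_pos"])
ctrl.move_gripper(0.0,60)
s=ctrl.get_state(); print(s["opening"],s["finger_force"],s["contact_force"],s["tool_pos"],s["time_s"])
E
```

```text
bar top 1872 [ 0.49045582 -0.23350556  0.18869397]
False
[ 0.4898479  -0.23582858  0.15531712]
0.012547965082816583 62.12390899658203 [-0.19382197 -0.09549244  1.6479649 ] [ 0.48950803 -0.23583591  0.15509601] 9.325
```

```bash
python3 - <<'E'
from h import *
from plant import ctrl
p=ctrl.get_state()["tool_pos"]
print(ctrl.move_linear([p[0],p[1],p[2]-.017],ori(-2),v=.05,stop_force=30))
ctrl.hold(.15)
s=ctrl.get_state(); print(s["opening"],s["contact_force"],s["tool_pos"])
c=ctrl.camera("wrist"); P=world(c,redmask(c)); T=P[(P[:,2]>.15)&(np.hypot(P[:,0]-.489,P[:,1]+.235)<.04)]
print("bar top",len(T),np.percentile(T[:,2],[50,95]))
k=ctrl.inverse_kinematics(s["tool_pos"],ori(-7)); print("5deg cw:",np.round(k-s["joints"],3))
E
```

```text
False
0.01272356182261286 [-0.82922191  1.23849149  8.13818499] [ 0.48976838 -0.23588346  0.13849383]
bar top 3589 [0.17209443 0.1733381 ]
5deg cw: [-0.014 -0.007  0.02   0.    -0.014 -0.004 -0.076]
```

```bash
python3 - <<'E'
from h import *
from plant import ctrl
j0=ctrl.get_state()["joints"]
for d in (10,45,80):
    j=j0.copy(); j[6]-=np.radians(d); ctrl.move_joints(j); s=ctrl.get_state()
    y=Ro.from_rotvec(s["tcp_rot"]).as_matrix()[:,1]
    print(d,np.degrees(np.arctan2(y[1],y[0])),s["contact_force"].round(1),s["wrist_torque"].round(2),s["tool_pos"].round(4),s["time_s"])
    if np.abs(s["contact_force"]).max()>35: break
ctrl.hold(.2)
c=ctrl.camera("wrist"); P=world(c,redmask(c)); T=P[(P[:,2]>.16)&(np.hypot(P[:,0]-.489,P[:,1]+.235)<.04)]
print(len(T),cv2.minAreaRect((T[:,:2]*1000).astype(np.float32)),np.percentile(T[:,2],[50,95]))
cv2.imwrite("pics/turned.png",c["img"][:,:,::-1])
E
```

```text
10 -12.036586595489453 [-0.3 -0.2  8.4] [ 0.13  0.38 -0.05] [ 0.4907 -0.2361  0.1392] 10.3083
45 -47.02082021184095 [ 0.4 -1.   7.3] [ 0.06  0.25 -0.07] [ 0.491  -0.2364  0.1393] 10.9417
80 -82.02019380377173 [-0.1 -0.2  8.1] [ 0.14  0.21 -0.02] [ 0.491  -0.2363  0.1393] 11.575
3358 ((491.0208435058594, -236.98255920410156), (52.18550109863281, 13.97824764251709), 7.790559768676758) [0.17300111 0.17415748]
```

View pics/turned.png

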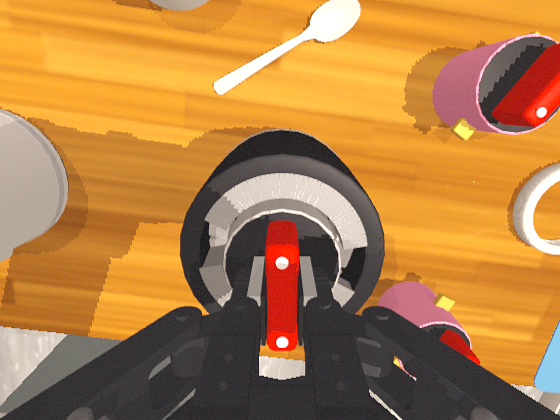

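The bar now lies at about 8°, along the grinder axis (bar ends at (282,262) and (282,342)). I'll let it rise and release.

```bash
python3 - <<'E'
from h import *
from plant import ctrl
p=ctrl.get_state()["tool_pos"]
print(ctrl.move_linear(p+[0,0,.010],v=.04,stop_force=12)); s=ctrl.get_state(); print(s["contact_force"],s["tool_pos"])
ctrl.move_gripper(.045); ctrl.hold(.2)
q=ctrl.get_state()["tool_pos"]
ctrl.move_linear([q[0],q[1],.25],v=.12); ctrl.move_linear([q[0],q[1],.32],v=.2); ctrl.hold(.2)
c=ctrl.camera("wrist"); P=world(c,redmask(c)); T=P[(P[:,2]>.175)&(np.hypot(P[:,0]-.489,P[:,1]+.235)<.04)]
print(len(T),cv2.minAreaRect((T[:,:2]*1000).astype(np.float32)),np.percentile(T[:,2],[50,95]),ctrl.get_state()["time_s"])
cv2.imwrite("pics/end.png",c["img"][:,:,::-1])
E
```

```text
True
[ 2.155338   -1.07274963  0.11989426] [ 0.49123863 -0.23640886  0.14910017]
770 ((491.54156494140625, -237.2022705078125), (51.14067459106445, 13.875125885009766), 8.349662780761719) [0.18260475 0.18398232] 14.5
```

View pics/end.png

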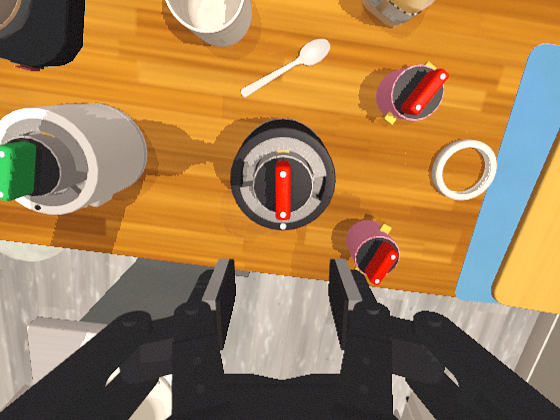

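The bar points at the white dot at (283,227). Its top measures 0.1826, and before the push the camera read 0.1887 for a true 0.190, so it has seated at 6 mm below the start height. The gripper is clear and the green carrier is still in place.

```bash
python3 -c "
from plant import ctrl
print(ctrl.finish_job())"
```

```text
the job is handed in; nothing more can be done
None
```

The red carrier is locked in the black grinder: its bar points at the white dot, it has risen into its seat, the green carrier was not touched, and the job is handed in, though the hand-in call returned no verdict.

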